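# Zero the readout and move the slate stop in by one hole

### The job

Take the yellow scriber from its block and, with its tip, press the sunken orange zero button on the readout all the way down; then stand the scriber back in its block and let go. Then pull up the red spring-loaded knob of the blue stop, slide the stop to the very next hole towards the slate roundel, let the pin go fully home, and finish while still gripping the knob with the pin engaged and the stop still. Leave the roundel, tin, slate blanks and offcuts where they lie.

Things in the scene. Friction and masses are not known exactly. Their poses are not given: they have to be found in the camera images.
- scriber_grip (a point): Middle of the handle of the yellow scriber, a loose 60 g stylus that stands upright, tip down, in the wooden block. The handle is 16 mm square, from 40 mm below this point to 40 mm above it; z points up along it, x and y are square to its flats. Below is a 22 mm collar whose underside, 44 mm below this point, rests on the block's top.
- scriber: The same yellow scriber, 128 mm long; origin at the end of its tip, which is 88 mm below the handle's middle; z axis up along it. Below the collar is a shank 10 mm in diameter and 18 mm long, narrowing to a blunt 5 mm tip.
- holder_hole0 (a point): Centre of the mouth of the scriber's socket, in the top of a fixed light wooden block 60 x 60 mm and 50 mm high (z is up). The socket is 15 mm wide and 50 mm deep: it takes tip and shank, and the collar stops on the block's top. The block stands left or right of the fixture.
- button_top (a point): Centre of the top of the orange zero button, 10 mm in diameter, in a 14 mm wide hole in the black readout housing (46 x 64 mm, 20 mm high, at the tube's far end from the stop). The button's top is 4 mm below the housing's top face, too deep for fingers; it is pressed straight down.
- zero_button (a joint): Travel of the zero button in m: 0 up, 0.004 fully down; springy, about 1.2 N at first and 4 N fully down, comes back by itself.
- knob (a point): Centre of the red lock knob, an upright cylinder 28 mm in diameter and 34 mm high (17 mm above and below this point) on the sliding stop, whose blue top is 22 mm below this point (knob down). It moves with the stop, and up and down with the lock pin. z is up; y runs along the aluminium tube from the stop towards the roundel.
- lock_knob: The red lock knob itself.
- plunger (a joint): Lift of the lock knob and its pin in m: 0 with the pin fully home, 0.018 at the top stop. The 8 mm pin reaches 9 mm into the tube, so it must be lifted by more than 9 mm to clear. A spring pulls it down with 5 N at 0, rising to 9.5 N at 0.018; released over a hole it drops in.
- stop_slide (a joint): Travel of the blue sliding stop along the tube in m: about 0 in its present hole, 0.040 in the next hole towards the roundel. It slides with about 2.5 N of friction. The pin has about 1.5 mm of play either way in a hole.
- next_hole (a point): Centre, on the top face of the square aluminium tube, of the next hole towards the roundel: with the stop there, the knob's axis stands over this point, and with the pin home the knob's centre is 39 mm above it. Holes are 11 mm long, spaced 40 mm. The tube is 30 mm wide, on a fixed plywood board, 200 x 340 mm.
- roundel_mid (a point): Centre of the loose slate roundel, a grey disc 100 mm in diameter and 12 mm thick, lying on the board between the stop's blue arm and a wooden ledge. With the stop in the next hole about 6 mm of gap remains between its arm and the roundel. Leave it.
- tool_tin: Green tin, 68 mm in diameter, 90 mm high, with chisel handles standing in it to 145 mm; origin at the centre of its underside. It stands on the other side of the fixture from the scriber block. Leave it.
- blank_stack: Three slate blanks bonded in a stack, 90 mm in diameter, 27 mm high; origin at the centre of the underside. Leave it.
- offcuts: Two slate offcuts bonded together, 120 x 80 mm, 20 mm high; origin at the centre of the underside. Leave it.

How it is judged:
By the outcome, as a careful person would: the job done as asked, in the order asked, and still so for the second after the job is handed in, while the arm keeps its last pose, push and grip.
It also fails if it takes over 62 s, if anything falls off the work surface, if the arm or the gripper's body presses on something with over 40 N, if the wrist force passes 120 N, or if a joint passes its speed limit or range.

### The arm

A 7-joint arm with a two-finger parallel gripper is mounted at the origin on the work surface. World frame = base frame: x ahead of the robot, y to its left, z up, the work surface at z = 0. Lengths are in mm, angles in rad, forces in N, time in s.
With the tool pointing down it reaches from about 425 to 925 mm from the base axis. Payload 6.8 kg.
Tool frame: the origin (TCP) lies at the very end of the fingers, on their centre line; the grasp point (between the pads) lies 19 mm behind it; z points along the fingers, y is the line along which they close (so a half turn about z gives the same grasp; the last joint's range is limited). The gripper opens to 85 mm and grips with 20 to 120 N. Pads are 22 mm wide; open, the fingers measure 114 mm over their backs; the gripper's body (76 mm by 85 mm) begins 54 mm behind the grasp point. The pads swing forward as they close: fully open they stand 13 mm farther back than shut.
Start: joints at [-1.246, 0.477, 0.022, 1.555, -0.011, 1.109, -0.083], TCP at [283.103, 612.78, 231.308] pointing down, gripper open.
Joint ranges: [-2.96, 2.96], [-0.34, 2.1], [-1.41, 1.46], [0.24, 2.44], [-1.37, 4.51], [0.17, 1.92], [-2.96, 2.96]. Speed limits (rad/s): [2.39, 2.39, 3.14, 3.14, 3.14, 3.14, 3.14].

### API

Orientations are given as a 3x3 rotation matrix whose columns are the frame's x, y, z axes.
In Python, from station import ctrl gives the robot as it stands. The module is installed in compiled form; this text tells all that it offers.
- The arm moves only by the tool drive_tool, never from a script. Its argument "deltas" is a list of rows, each a list of 7 numbers: the shift along the tool's x, y, z each as a share of 0.4 m, from -1 to 1, then the turn, a rotation vector about the tool's x, y, z each as a share of 180 degrees, from -1 to 1, then the opening, from 0 (shut) to 1 (fully open). A call has 1 to 12 rows; each row shifts and turns the commanded pose from where the row before left it, along the tool's axes as they then stand; what a row does not reach is not made up. A row lasts 1/8 s, in which the tool goes at most 62.5 mm and 10.7 degrees, less where a joint would pass 70% of its speed; a pose out of reach is approached as far as the arm can. A call with a number of a shift or a turn outside -1 to 1 is refused whole. A call with a gripper value outside its range is refused whole. The fingers move at their own pace and stop on an object; "newtons" is the grip in N (left out, the last holds). Time passes only in rows, so rows that do not move let the fingers close. It gives the time, the measured TCP pose, the force, the opening and the grip force at its end, in the units of the state.
- ctrl.observe(): the state, without advancing time (a new reading comes with each control period).
- ctrl.read_camera(name): name is "side" or "top"; returns the picture (384x512x3 uint8, blue, green, red); there is no depth.
- ctrl.camera_model(name): a dict with "K" (3x3 intrinsics, pixels), "eye" and "attitude" of the camera in the world. Camera axes: x right, y down, z forward; pixel columns grow to the right and rows downward; lengths in mm; the calibration is good to about 2 mm. A picture is of the moment at which its call begins. camera_model takes no time and is no camera call.
- ctrl.sign_off(): hands the job in; it is judged then, once.
The state is a dict: "t": time; "qpos": joint angles; "qd": joint speeds; "joint_torque": joint torques, N m; "eef_pos": TCP position; "orientation": TCP orientation; "contact_force": force on the tool from outside, world axes, zero at the start; "ft_torque": the same for the moment, N m; "grip_width": finger opening in mm; "grip_force": force on a finger pad.
Only numpy, scipy, OpenCV 4.12 (cv2) and the standard library are available. Lean on these libraries where they do the work, as an engineer would, in place of code of your own. Each camera call takes 0.05 s, during which the arm holds its last target. There are 200 camera calls.

## Working session

There is one attempt and no reset: what is moved stays moved. The work goes in short steps, Python scripts to look and compute and a tool call to move; the robot and the scene stay as the last step left them, time stands still between calls to the robot, and variables do not carry over. Pictures are saved under pics/ and viewed, at most 10 in all, crops included, and the job is handed in when it is done.

Besides the shell and the picture viewer there is one more tool, called after ">>>" by a JSON object that holds its "op" and its "data", one argument or row to a line. drive_tool: Moves the arm, as the interface text tells. Shift numbers are shares of 0.4 m and turn numbers shares of 180 degrees, none past 1 either way. Its arguments: {"type":"object","properties":{"deltas":{"type":"array","items":{"type":"array","items":{"type":"number"}}},"newtons":{"type":"number"}},"required":["deltas"]}

```bash
mkdir -p pics
python3 - <<'E'
from station import ctrl
import cv2,numpy as np
for n in("side","top"):
    im=ctrl.read_camera(n); cv2.imwrite(f"pics/{n}0.png",im)
    m=ctrl.camera_model(n); print(n,m)
s=ctrl.observe(); print(s)
E
```

```text
side {'K': array([[385.51144309,   0.        , 250.05790606],
       [  0.        , 385.51144309, 189.47147059],
       [  0.        ,   0.        ,   1.        ]]), 'eye': array([ 291.26867162, -707.81659053,  641.70788372]), 'attitude': array([[ 0.93163665, -0.22295383,  0.28695773],
       [-0.36327553, -0.55149058,  0.75092545],
       [-0.00916722, -0.80383439, -0.59478251]])}
top {'K': array([[392.5015932 ,   0.        , 255.61147747],
       [  0.        , 392.5015932 , 195.47272458],
       [  0.        ,   0.        ,   1.        ]]), 'eye': array([ 483.77930015,   11.7548141 , 1119.17227171]), 'attitude': array([[ 0.01561058, -0.99866328,  0.04927433],
       [-0.99982873, -0.01608076, -0.00916026],
       [ 0.00994038, -0.0491229 , -0.99874328]])}
{'t': 0.1, 'qpos': array([-1.24607503,  0.47773295,  0.02239446,  1.55636507, -0.01150924,
        1.10930226, -0.08309504]), 'qd': array([ 0.00027455,  0.00044939, -0.00023822, -0.00052173,  0.00019785,
        0.001525  ,  0.00035695]), 'joint_torque': array([ 3.55201875e-03, -5.97759748e+01,  1.61334917e+00, -2.81951594e+01,
        1.27780822e-02,  5.04517448e-03,  2.62159438e-05]), 'eef_pos': array([282.92796361, 612.24591927, 230.40827206]), 'orientation': array([[-9.07775448e-01,  4.19456081e-01, -5.76206832e-04],
       [ 4.19456454e-01,  9.07774089e-01, -1.57678392e-03],
       [-1.38325973e-04, -1.67305941e-03, -9.99998591e-01]]), 'contact_force': array([ 0.16809001, -0.49085198,  0.6023637 ]), 'ft_torque': array([-0.01823338, -0.01448825,  0.04452056]), 'grip_force': 0.0, 'grip_width': 85.75617997053021}
```

View pics/side0.png

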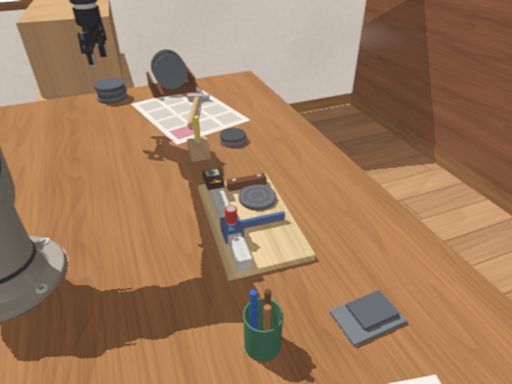

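View pics/top0.png

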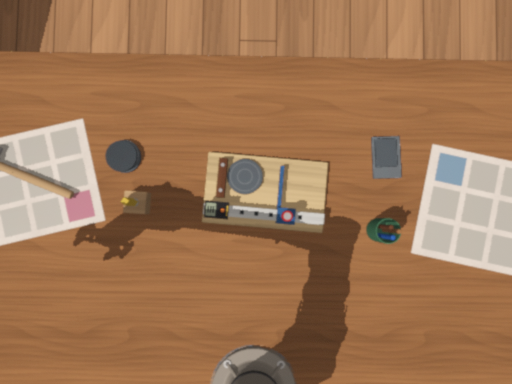

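The side view shows the scriber in its block at about (197,130), with the block at (199,150). The readout is at (213,178), the red knob at (231,214) and the tin at (263,330). In the top view the block is at (135,203), the readout at (216,210), the knob at (287,216) and the roundel at (245,176).

```bash
cat > h.py <<'E'
import cv2,numpy as np
from station import ctrl
def ray(n,p):
    m=ctrl.camera_model(n); d=m["attitude"]@np.linalg.inv(m["K"])@np.array([p[0],p[1],1.]); return m["eye"],d/np.linalg.norm(d)
def onz(n,p,z):
    e,d=ray(n,p); return e+d*(z-e[2])/d[2]
def tri(a,b):
    (e,d),(f,g)=ray("side",a),ray("top",b)
    k=np.linalg.lstsq(np.c_[d,-g],f-e,rcond=None)[0]; P,Q=e+d*k[0],f+g*k[1]
    return (P+Q)/2,np.linalg.norm(P-Q)
def proj(n,P):
    m=ctrl.camera_model(n); c=m["K"]@(m["attitude"].T@(np.asarray(P,float)-m["eye"])); return c[:2]/c[2]
def blobs(im,lo,hi,roi,amin=4):
    x0,y0,x1,y1=roi; h=cv2.cvtColor(im[y0:y1,x0:x1],cv2.COLOR_BGR2HSV)
    m=cv2.inRange(h,np.array(lo),np.array(hi)); n,l,s,c=cv2.connectedComponentsWithStats(m)
    return [(c[i]+[x0,y0],s[i]+[x0,y0,0,0,0]) for i in range(1,n) if s[i][4]>=amin]
E
python3 - <<'E'
from h import *
s=cv2.imread("pics/side0.png");t=cv2.imread("pics/top0.png")
for nm,im,k in(("s",s,((180,100,220,170),(195,165,260,250))),("t",t,((110,180,160,225),(195,190,335,240)))):
    for l,a,b,r in(("yellow",(22,140,120),(32,255,255),k[0]),("orange",(5,150,120),(20,255,255),k[1]),("red",(165,120,80),(180,255,255),k[1]),("red2",(0,150,80),(5,255,255),k[1]),("blue",(105,130,50),(125,255,255),k[1])):
        for c,st in blobs(im,a,b,r): print(nm,l,c.round(1),st)
z=lambda im,r,f:cv2.resize(im[r[1]:r[3],r[0]:r[2]],None,fx=f,fy=f,interpolation=cv2.INTER_CUBIC)
A=z(s,(170,90,290,190),6.6);cv2.imwrite("pics/a.png",z(s,(180,100,270,250),4))
B=np.vstack([z(t,(195,150,335,235),5),np.zeros((4,700,3),np.uint8)]);C=z(t,(110,185,160,220),5)
pad=np.zeros((175,700,3),np.uint8);pad[:,:250]=C;
pad[:,300:700]=0
cv2.imwrite("pics/b.png",np.vstack([B[:424],pad])[:600])
E
```

```text
s yellow [195.9 127.3] [193 116   7  25  93]
s orange [215.2 180. ] [214 179   4   3   8]
s red [236. 218.] [236 215   1   7   7]
s red2 [230.5 216.4] [225 210  11  13 114]
s blue [244.5 220.5] [241 220   8   2   8]
s blue [251.5 219. ] [250 219   4   1   4]
t yellow [125.3 200.6] [121 198   9   7  38]
t orange [222.  209.4] [220 208   5   4  14]
t red [286.5 215.8] [281 210  12  12  37]
t blue [279.6 209.2] [277 190  10  33  76]
t blue [293.  210.8] [292 210   3   3   5]
t blue [292. 221.] [290 219   4   4   7]
```

View pics/a.png

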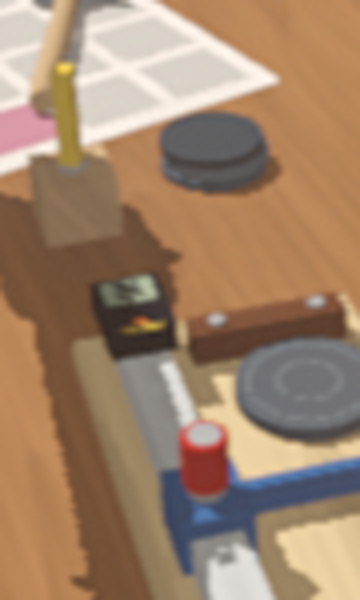

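View pics/b.png

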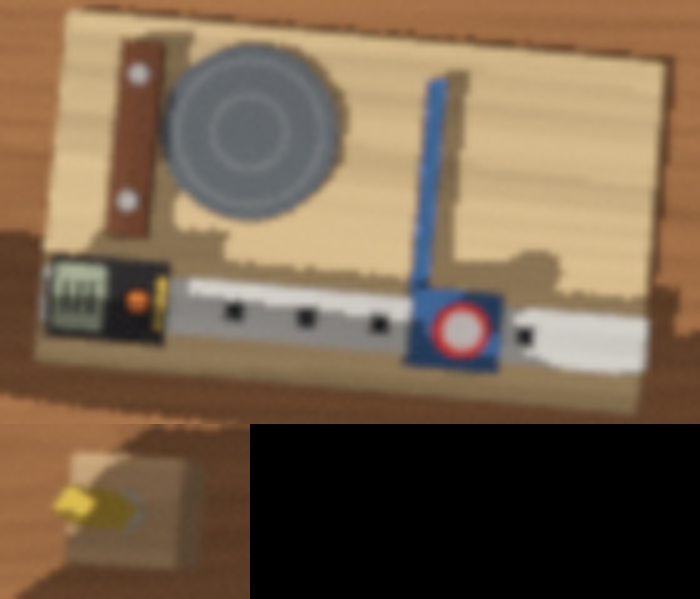

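The side crop shows the scriber's top at about (195.6,116.6), its collar at (197,141), the button at (215,180.5) and the knob cap at (231,208). In the top crop the cap is at (287,215.6), the button at (222,209.7) and the scriber's top at (124.6,200.2). The tube holes are at x = 241.4, 255.8, 270.4 and 299.6.

Run:
```python
from h import *
np.set_printoptions(precision=1,suppress=True)
for n,a,b in(("scr_top",(195.6,116.6),(124.6,200.2)),("collar",(197.1,140.9),(135.6,201.8)),("knobtop",(231,208.1),(287,215.6)),("button",(215.2,180.3),(222.1,209.6))): print(n,*tri(a,b))
# heights: block top 50 -> grip z 94, scriber top 134
print("scr_top@134",onz("top",(124.6,200.2),134),onz("side",(195.6,116.6),134))
for z in (130,): pass
kz=tri((231,208.1),(287,215.6))[0][2]
tube=kz-17-39
print("tube z",tube)
H=[onz("top",p,tube) for p in((241.4,211.8),(255.8,213),(270.4,214.4),(299.6,217.0))]
for h in H: print("hole",h)
d=(H[0]-H[3]);print("spacing",np.linalg.norm(d)/4,"yaw of dir",np.degrees(np.arctan2(d[1],d[0])))
c=[onz("top",((x+.5)/5-.5+110,(y-424+.5)/5-.5+185),50) for x,y in((70,455),(187,460),(180,567),(65,562))]
for q in c:print("blk",q)
print(np.mean(c,0))
bd=[onz("top",((x+.5)/5-.5+195,(y+.5)/5-.5+150),15) for x,y in((67,10),(668,60),(638,412),(37,358))]
print(np.diff(bd,axis=0))
```

```text
scr_top [516.2 329.4 136.7] 2.074362870364915
collar [513.6 325.7  57.1] 0.4564891839249618
knobtop [484.5 -79.7 106.2] 2.916831974942477
button [498.   90.9  65.9] 3.3621160411597915
scr_top@134 [515.3 330.5 134. ] [518.4 334.5 134. ]
tube z 50.21037193315874
hole [491.4  39.9  50.2]
hole [488.8   0.7  50.2]
hole [485.6 -39.1  50.2]
hole [ 479.8 -118.7   50.2]
spacing 39.764812450017416 yaw of dir 85.79660007059321
blk [543.5 361.2  50. ]
blk [541.8 297.6  50. ]
blk [483.6 299.7  50. ]
blk [485.3 362.   50. ]
[513.5 330.1  50. ]
[[ -22.7 -340.8    0. ]
 [-199.1   15.6    0. ]
 [  25.1  337.8    0. ]]
```

>>> {"op": "drive_tool", "data": {
  "deltas": [
    [-0.082,-0.04,0.01,0,0,0,1],
    [-0.082,-0.04,0.01,0,0,0,1],
    [-0.082,-0.04,0.01,0,0,0,1],
    [-0.082,-0.04,0.01,0,0,0,1],
    [-0.082,-0.04,0.01,0,0,0,0.6],
    [-0.082,-0.04,0.01,0,0,0,0.6],
    [-0.082,-0.04,0.01,0,0,0,0.6],
    [-0.082,-0.04,0.01,0,0,0,0.6],
    [-0.082,-0.04,0.01,0,0,0,0.6],
    [-0.082,-0.04,0.01,0,0,0,0.6],
    [0,0,0,0,0,0,0.6]
  ]
}}

```text
t: 1.48
eef_pos: [515.8, 326.0, 190.6]
orientation: [[-0.905, 0.425, 0.0], [0.425, 0.905, -0.002], [-0.001, -0.002, -1.0]]
contact_force: [-0.2, -0.2, 0.6]
grip_width: 51.3
grip_force: 0.0
```

Run:
```python
from h import *
s=ctrl.observe();print(s["eef_pos"],s["grip_width"],s["qpos"])
a=ctrl.read_camera("side");b=ctrl.read_camera("top")
print(proj("side",s["eef_pos"]),proj("side",[515,330,134]))
z=lambda im,r,f:cv2.resize(im[r[1]:r[3],r[0]:r[2]],None,fx=f,fy=f,interpolation=cv2.INTER_CUBIC)
cv2.imwrite("pics/c.png",np.hstack([z(a,(160,60,240,170),5),z(b,(100,150,180,260),5)]))
```

```text
[515.75278489 325.95891767 190.62004131] 51.297383225254464 [-0.75311488  0.4119597   0.1129688   1.76322245 -0.05232314  0.97087154
  0.51206954]
[193.64886581  99.93618689] [194.89063492 117.41238173]
```

View pics/c.png

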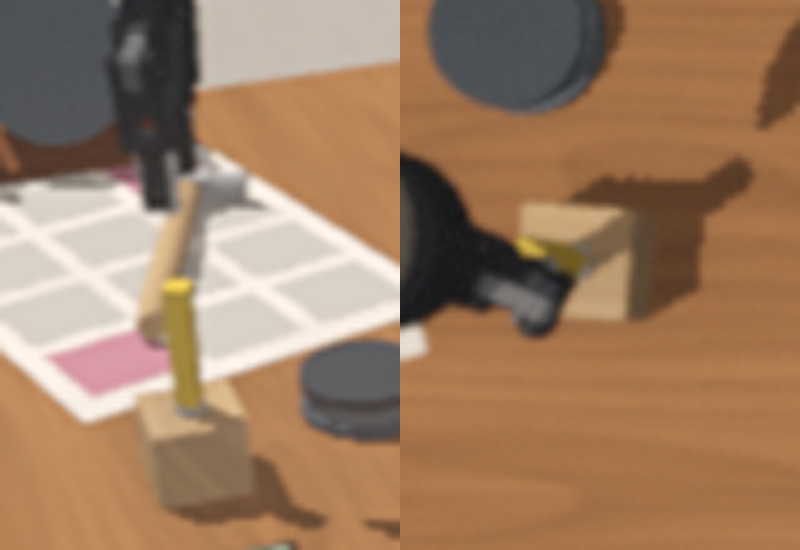

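>>> {"op": "drive_tool", "data": {
  "deltas": [
    [0.005,0.009,0.02,0,0,0,0.6],
    [0,0,0.05,0,0,0,0.6],
    [0,0,0.06,0,0,0,0.6],
    [0,0,0.06,0,0,0,0.6],
    [0,0,0.05,0,0,0,0.6],
    [0,0,0.035,0,0,0,0.6],
    [0,0,0,0,0,0,0.6],
    [0,0,0,0,0,0,0.3]
  ],
  "newtons": 40
}}

```text
t: 2.58
eef_pos: [513.7, 334.7, 81.9]
orientation: [[-0.908, 0.419, 0.001], [0.419, 0.908, 0.001], [-0.0, 0.001, -1.0]]
contact_force: [-0.2, 1.0, 0.4]
grip_width: 34.0
grip_force: 0.0
```

>>> {"op": "drive_tool", "data": {
  "deltas": [
    [0,0,0,0,0,0,0.25],
    [0,0,0,0,0,0,0],
    [0,0,0,0,0,0,0],
    [0,0,0,0,0,0,0],
    [0,0,0,0,0,0,0]
  ]
}}

```text
t: 3.2
eef_pos: [514.0, 334.4, 82.2]
orientation: [[-0.908, 0.419, 0.001], [0.419, 0.908, 0.001], [-0.001, 0.001, -1.0]]
contact_force: [-1.2, -1.0, 5.9]
grip_width: 15.4
grip_force: 39.4
```

>>> {"op": "drive_tool", "data": {
  "deltas": [
    [0,0,-0.01,0,0,0,0],
    [0,0,-0.03,0,0,0,0],
    [0,0,-0.05,0,0,0,0],
    [0,0,-0.06,0,0,0,0],
    [0,0,-0.06,0,0,0,0],
    [0,0,-0.05,0,0,0,0],
    [0,0,0,0,0,0,0],
    [0,0,0,0,0,0,0]
  ]
}}

```text
t: 4.2
eef_pos: [513.0, 333.8, 184.7]
orientation: [[-0.908, 0.419, -0.001], [0.419, 0.908, -0.001], [0.001, -0.001, -1.0]]
contact_force: [-0.4, 0.1, -1.1]
grip_width: 15.3
grip_force: 39.0
```

Run:
```python
from h import *
s=ctrl.observe();p=s["eef_pos"];print(p,s["grip_width"],s["contact_force"])
a=ctrl.read_camera("side");b=ctrl.read_camera("top")
zt=p[2]+12-88
print("tip pred",proj("side",[p[0],p[1],zt]),proj("top",[p[0],p[1],zt]))
z=lambda im,r,f:cv2.resize(im[r[1]:r[3],r[0]:r[2]],None,fx=f,fy=f,interpolation=cv2.INTER_CUBIC)
cv2.imwrite("pics/d.png",np.hstack([z(a,(160,60,240,170),5),z(b,(100,150,180,260),5)]))
```

```text
[512.98781932 333.77142036 184.68416437] 15.253405342647104 [-0.40771253  0.09092052 -1.12695775]
tip pred [194.7131888  124.69100523] [126.47288184 201.42830872]
```

View pics/d.png

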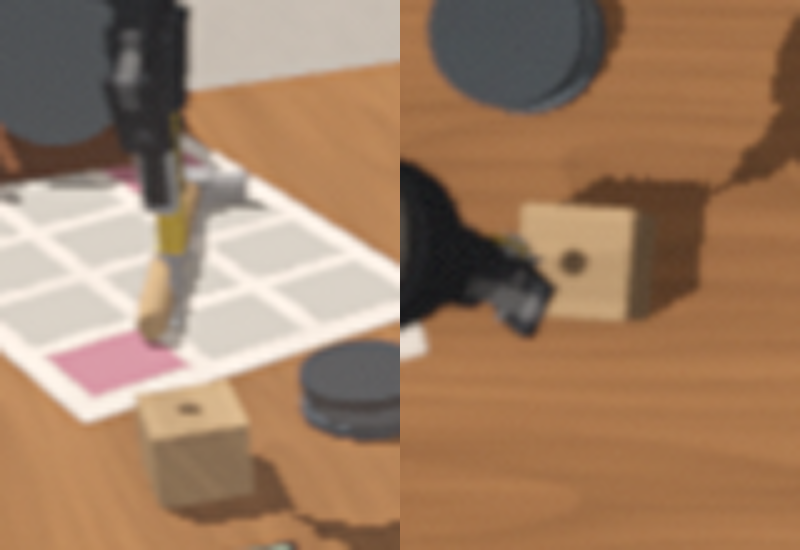

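The scriber is held upright, with its handle's lower end at about (194.3,110.5) in the side view. The empty socket is at (197.6,141.4) in the side view and (134.2,202.0) in the top view.

Run:
```python
from h import *
np.set_printoptions(precision=1,suppress=True)
print("hole tri",tri((197.6,141.4),(134.2,202.)),onz("top",(134.2,202.),50),onz("side",(197.6,141.4),50))
p=np.array([513,333.8,184.7])
for z in(156.7,152.7): print(proj("side",[*p[:2],z]))
im=cv2.imread("pics/d.png")[:,:400]
for c,s in blobs(im,(20,120,60),(34,255,255),(120,180,220,280),60): print(((c+.5)/5-.5+[160,60]),s, s[:4]/5+[160,60,0,0])
b=cv2.imread("pics/top0.png")
print("button z66",onz("top",(222.1,209.6),66),onz("side",(215.2,180.3),66))
print("knob z89 top z106",onz("top",(287,215.6),106),onz("side",(231,208.1),106))
```

```text
hole tri (array([514.6, 330.4,  52.6]), np.float64(2.4502400768615518)) [513.5 331.5  50. ] [516.8 334.7  50. ]
[193.2 109.9]
[193.3 111.2]
[194.3 106.1] [160 207  27  46 936] [192.  101.4   5.4   9.2]
button z66 [496.4  91.3  66. ] [499.6  90.3  66. ]
knob z89 top z106 [483.1 -79.3 106. ] [486.  -79.8 106. ]
```

>>> {"op": "drive_tool", "data": {
  "deltas": [
    [-0.02,-0.05,0,0,0,0,0],
    [-0.036,-0.094,0,0,0,0,0],
    [-0.036,-0.094,0,0,0,0,0],
    [-0.036,-0.094,0.01,0,0,0,0],
    [-0.036,-0.094,0.015,0,0,0,0],
    [-0.036,-0.094,0.015,0,0,0,0],
    [-0.018,-0.046,0.015,0,0,0,0],
    [0,0,0,0,0,0,0],
    [0,0,0,0,0,0,0]
  ]
}}

```text
t: 5.42
eef_pos: [497.6, 92.5, 163.4]
orientation: [[-0.908, 0.419, 0.0], [0.419, 0.908, 0.0], [0.0, 0.0, -1.0]]
contact_force: [0.1, -0.8, -0.5]
grip_width: 15.4
grip_force: 39.1
```

Run:
```python
from h import *
s=ctrl.observe();p=s["eef_pos"];print(p,s["grip_width"],s["contact_force"])
a=ctrl.read_camera("side");b=ctrl.read_camera("top")
print("tip pred",proj("side",p-[0,0,76]),"collar",proj("side",p-[0,0,32]),"button",proj("side",[498,91,66]))
z=lambda im,r,f:cv2.resize(im[r[1]:r[3],r[0]:r[2]],None,fx=f,fy=f,interpolation=cv2.INTER_CUBIC)
cv2.imwrite("pics/e.png",np.hstack([z(a,(190,120,245,210),6),z(b,(180,160,260,250),6)]))
```

```text
[497.57406209  92.45818893 163.3926338 ] 15.421691243228347 [ 0.10131479 -0.80689968 -0.51663092]
tip pred [213.6672936  173.20620995] collar [212.51767578 158.61547746] button [214.52635229 180.28876013]
```

View pics/e.png

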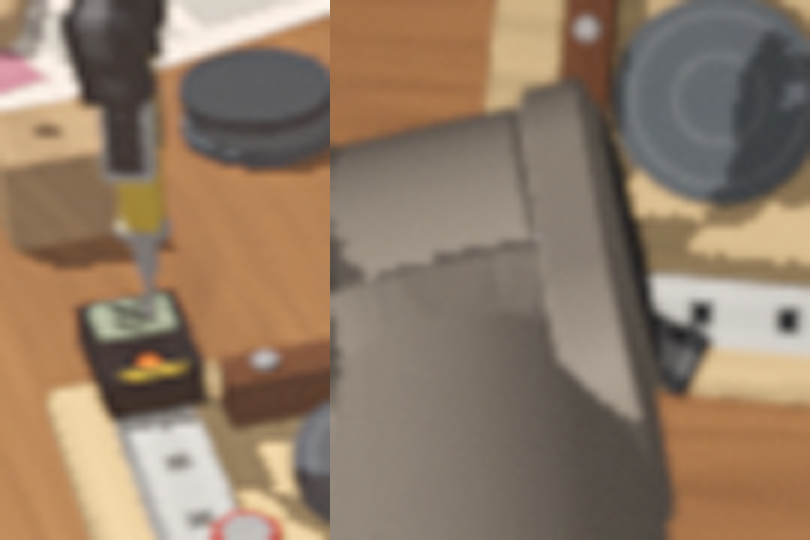

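The side view shows the shank running down to a tip at about (214.6,172), above the button at about (214.5,180). That is in line to within about 2 mm, so I'm descending.

>>> {"op": "drive_tool", "data": {
  "deltas": [
    [0,0,0.015,0,0,0,0],
    [0,0,0.015,0,0,0,0],
    [0,0,0.01,0,0,0,0],
    [0,0,0.005,0,0,0,0],
    [0,0,0,0,0,0,0],
    [0,0,0,0,0,0,0]
  ]
}}

```text
t: 6.28
eef_pos: [497.8, 92.0, 145.4]
orientation: [[-0.908, 0.419, 0.0], [0.419, 0.908, 0.0], [-0.0, 0.0, -1.0]]
contact_force: [0.4, -0.5, -0.3]
grip_width: 15.8
grip_force: 39.1
```

>>> {"op": "drive_tool", "data": {
  "deltas": [
    [0,0,0.005,0,0,0,0],
    [0,0,0,0,0,0,0]
  ]
}}

```text
t: 6.52
eef_pos: [497.6, 91.9, 143.2]
orientation: [[-0.908, 0.419, -0.0], [0.419, 0.908, -0.0], [0.0, -0.0, -1.0]]
contact_force: [0.1, 0.1, -1.1]
grip_width: 15.5
grip_force: 39.1
```

>>> {"op": "drive_tool", "data": {
  "deltas": [
    [0,0,0.005,0,0,0,0],
    [0,0,0,0,0,0,0]
  ]
}}

```text
t: 6.78
eef_pos: [497.5, 91.9, 141.1]
orientation: [[-0.908, 0.419, -0.0], [0.419, 0.908, -0.0], [0.0, -0.0, -1.0]]
contact_force: [-0.6, 0.9, 0.4]
grip_width: 15.4
grip_force: 39.1
```

>>> {"op": "drive_tool", "data": {
  "deltas": [
    [0,0,0.005,0,0,0,0],
    [0,0,0,0,0,0,0]
  ]
}}

```text
t: 7.02
eef_pos: [497.8, 92.0, 139.3]
orientation: [[-0.908, 0.419, 0.0], [0.419, 0.908, 0.0], [-0.0, 0.0, -1.0]]
contact_force: [0.1, 0.7, 1.2]
grip_width: 15.5
grip_force: 39.1
```

>>> {"op": "drive_tool", "data": {
  "deltas": [
    [0,0,0.005,0,0,0,0],
    [0,0,0,0,0,0,0]
  ]
}}

```text
t: 7.28
eef_pos: [497.8, 92.0, 137.4]
orientation: [[-0.908, 0.419, 0.0], [0.419, 0.908, 0.0], [-0.0, 0.0, -1.0]]
contact_force: [0.5, 0.7, 2.6]
grip_width: 15.4
grip_force: 39.3
```

>>> {"op": "drive_tool", "data": {
  "deltas": [
    [0,0,0.003,0,0,0,0],
    [0,0,0,0,0,0,0]
  ]
}}

```text
t: 7.52
eef_pos: [497.8, 92.0, 136.2]
orientation: [[-0.908, 0.419, 0.0], [0.419, 0.908, 0.0], [-0.0, 0.0, -1.0]]
contact_force: [-0.0, -0.3, 2.6]
grip_width: 15.9
grip_force: 39.4
```

>>> {"op": "drive_tool", "data": {
  "deltas": [
    [0,0,0.003,0,0,0,0],
    [0,0,0,0,0,0,0]
  ]
}}

```text
t: 7.78
eef_pos: [498.1, 92.0, 135.6]
orientation: [[-0.908, 0.419, 0.001], [0.419, 0.908, 0.0], [-0.001, 0.001, -1.0]]
contact_force: [-0.9, -1.1, 9.7]
grip_width: 15.4
grip_force: 40.4
```

>>> {"op": "drive_tool", "data": {
  "deltas": [
    [0,0,0.003,0,0,0,0],
    [0,0,0,0,0,0,0]
  ]
}}

```text
t: 8.02
eef_pos: [498.3, 92.0, 135.2]
orientation: [[-0.908, 0.42, 0.001], [0.42, 0.908, 0.001], [-0.001, 0.001, -1.0]]
contact_force: [-3.9, -1.2, 17.0]
grip_width: 15.6
grip_force: 41.3
```

>>> {"op": "drive_tool", "data": {
  "deltas": [
    [0,0,-0.015,0,0,0,0],
    [0,0,-0.03,0,0,0,0],
    [0,0,-0.042,0,0,0,0],
    [0.018,0.046,-0.042,0,0,0,0],
    [0.036,0.094,0,0,0,0,0],
    [0.036,0.094,0,0,0,0,0],
    [0.036,0.094,0,0,0,0,0],
    [0.036,0.094,0,0,0,0,0],
    [0.036,0.094,0,0,0,0,0],
    [0.02,0.05,0,0,0,0,0],
    [0,0,0,0,0,0,0],
    [0,0,0,0,0,0,0]
  ]
}}

```text
t: 9.52
eef_pos: [513.8, 331.9, 185.2]
orientation: [[-0.907, 0.421, -0.0], [0.421, 0.907, -0.002], [-0.0, -0.001, -1.0]]
contact_force: [-0.7, -1.1, -0.2]
grip_width: 15.3
grip_force: 39.1
```

Run:
```python
from h import *
s=ctrl.observe();p=s["eef_pos"];print(p,s["grip_width"],s["contact_force"])
a=ctrl.read_camera("side");cv2.imwrite("pics/s2.png",a)
d=cv2.resize(a[60:170,160:240],None,fx=5,fy=5,interpolation=cv2.INTER_CUBIC)
for im in(cv2.imread("pics/d.png")[:,:400],d):
  for c,st in blobs(im,(20,120,60),(34,255,255),(120,180,220,280),60): print(c,st)
```

```text
[513.7560057  331.94046182 185.16931912] 15.31668480248289 [-0.67448554 -1.09814407 -0.22528541]
[173.39850427 232.25641026] [160 207  27  46 936]
[175.03575298 232.88732394] [162 210  26  43 923]
```

>>> {"op": "drive_tool", "data": {
  "deltas": [
    [0,0,0,0,0,0,0],
    [0,0,0.03,0,0,0,0],
    [0,0,0.05,0,0,0,0],
    [0,0,0.04,0,0,0,0],
    [0,0,0.01,0,0,0,0],
    [0,0,0,0,0,0,0]
  ]
}}

```text
t: 10.32
eef_pos: [513.4, 334.0, 133.1]
orientation: [[-0.908, 0.419, -0.0], [0.419, 0.908, -0.0], [0.0, -0.0, -1.0]]
contact_force: [-0.3, 0.1, 0.7]
grip_width: 15.4
grip_force: 39.1
```

>>> {"op": "drive_tool", "data": {
  "deltas": [
    [0,0,0.02,0,0,0,0],
    [0,0,0.02,0,0,0,0],
    [0,0,0,0,0,0,0]
  ]
}}

```text
t: 10.7
eef_pos: [512.9, 333.8, 116.5]
orientation: [[-0.908, 0.419, -0.001], [0.419, 0.908, -0.001], [0.001, -0.001, -1.0]]
contact_force: [-0.2, -0.3, -0.2]
grip_width: 15.9
grip_force: 39.1
```

>>> {"op": "drive_tool", "data": {
  "deltas": [
    [0,0,0.02,0,0,0,0],
    [0,0,0.02,0,0,0,0],
    [0,0,0.02,0,0,0,0],
    [0,0,0.015,0,0,0,0],
    [0,0,0.005,0,0,0,0],
    [0,0,0,0,0,0,0],
    [0,0,0,0,0,0,0]
  ]
}}

```text
t: 11.58
eef_pos: [513.6, 334.2, 85.6]
orientation: [[-0.908, 0.419, 0.0], [0.419, 0.908, 0.0], [-0.0, 0.001, -1.0]]
contact_force: [0.1, -0.4, 0.1]
grip_width: 15.4
grip_force: 39.1
```

>>> {"op": "drive_tool", "data": {
  "deltas": [
    [0,0,0.005,0,0,0,0],
    [0,0,0,0,0,0,0]
  ]
}}

```text
t: 11.82
eef_pos: [513.4, 334.1, 83.2]
orientation: [[-0.908, 0.419, -0.0], [0.419, 0.908, 0.0], [0.0, 0.0, -1.0]]
contact_force: [-0.3, -0.6, -0.1]
grip_width: 15.4
grip_force: 39.1
```

>>> {"op": "drive_tool", "data": {
  "deltas": [
    [0,0,0.004,0,0,0,0],
    [0,0,0,0,0,0,0]
  ]
}}

```text
t: 12.08
eef_pos: [513.6, 334.2, 82.2]
orientation: [[-0.908, 0.42, 0.0], [0.42, 0.908, 0.0], [-0.0, 0.0, -1.0]]
contact_force: [-1.8, 0.2, 4.3]
grip_width: 15.2
grip_force: 39.5
```

>>> {"op": "drive_tool", "data": {
  "deltas": [
    [0,0,0,0,0,0,0.6],
    [0,0,0,0,0,0,0.6],
    [0,0,0,0,0,0,0.6],
    [0,0,0,0,0,0,0.6],
    [0,0,-0.02,0,0,0,0.6],
    [0,0,-0.05,0,0,0,0.6],
    [0,0,-0.08,0,0,0,0.6],
    [0,0,-0.08,0,0,0,0.6],
    [0,0,-0.08,0,0,0,0.6],
    [0,0,0,0,0,0,0.6],
    [0,0,0,0,0,0,0.6]
  ]
}}

```text
t: 13.45
eef_pos: [513.1, 333.9, 205.6]
orientation: [[-0.908, 0.419, -0.0], [0.419, 0.908, -0.0], [0.0, -0.0, -1.0]]
contact_force: [0.5, -0.0, 0.4]
grip_width: 51.3
grip_force: 0.0
```

>>> {"op": "drive_tool", "data": {
  "deltas": [
    [0,0,0,0,0,-0.0383,0.6],
    [0,0,0,0,0,-0.0383,0.6],
    [0,0,0,0,0,-0.0383,0.6],
    [0,-0.06,0,0,0,0,0.6],
    [0,-0.11,0,0,0,0,0.6],
    [0,-0.12,0,0,0,0,0.6],
    [0,-0.12,0.02,0,0,0,0.6],
    [0,-0.12,0.02,0,0,0,0.6],
    [0,-0.12,0.02,0,0,0,0.6],
    [0,-0.12,0.02,0,0,0,0.6],
    [0,-0.12,0.02,0,0,0,0.6],
    [0,-0.1,0.02,0,0,0,0.6]
  ]
}}

```text
t: 14.95
eef_pos: [483.0, -64.3, 157.0]
orientation: [[-0.997, 0.077, -0.001], [0.077, 0.997, -0.0], [0.001, -0.001, -1.0]]
contact_force: [-0.0, 0.0, -0.1]
grip_width: 51.4
grip_force: 0.0
```

>>> {"op": "drive_tool", "data": {
  "deltas": [
    [0,-0.046,0,0,0,0,0.6],
    [0,0,0,0,0,0,0.6],
    [0,0,0,0,0,0,0.6]
  ]
}}

```text
t: 15.32
eef_pos: [483.2, -78.7, 157.5]
orientation: [[-0.997, 0.072, -0.0], [0.072, 0.997, 0.0], [0.001, 0.0, -1.0]]
contact_force: [-0.2, 0.1, 0.2]
grip_width: 51.4
grip_force: 0.0
```

Run:
```python
from h import *
s=ctrl.observe();p=s["eef_pos"];print(p,s["grip_width"],s["orientation"],s["qpos"])
a=ctrl.read_camera("side");b=ctrl.read_camera("top")
print("tcp",proj("side",p),"knobtop",proj("side",[484.5,-79.5,105]))
z=lambda im,r,f:cv2.resize(im[r[1]:r[3],r[0]:r[2]],None,fx=f,fy=f,interpolation=cv2.INTER_CUBIC)
cv2.imwrite("pics/f.png",np.hstack([z(a,(180,150,270,250),5),z(a,(170,90,230,190),5)]))
cv2.imwrite("pics/side3.png",a)
```

```text
[483.19272467 -78.73203636 157.52438281] 51.40590696967144 [[-9.97372659e-01  7.24399552e-02 -4.81016607e-04]
 [ 7.24397477e-02  9.97372695e-01  4.35617145e-04]
 [ 5.11308916e-04  3.99627908e-04 -9.99999789e-01]] [-0.13168037  0.26692675  0.19443705  2.07346455 -0.07113751  0.80777221
  1.60356038]
tcp [228.64724595 189.22513803] knobtop [230.33333095 208.52264841]
```

View pics/f.png

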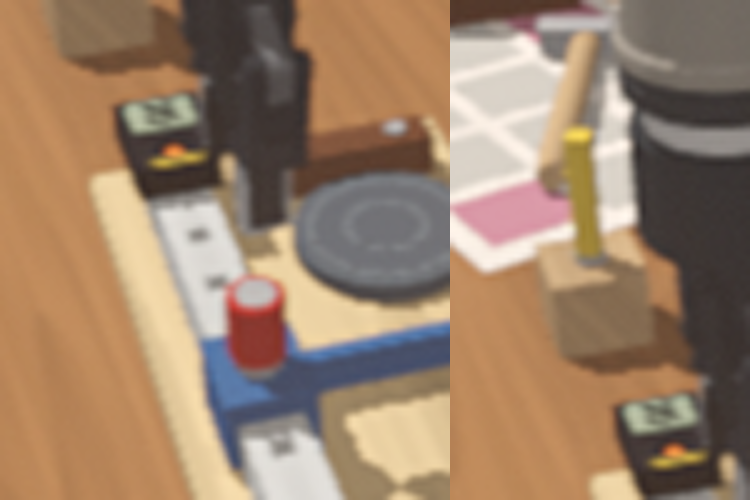

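The knob is free below the open fingers, with its cap at about (231,208) in the side view. The scriber stands upright in its block, with its top at (195.5,117).

>>> {"op": "drive_tool", "data": {
  "deltas": [
    [-0.003,-0.002,0.03,0,0,0,0.6],
    [0,0,0.05,0,0,0,0.6],
    [0,0,0.06,0,0,0,0.6],
    [0,0,0.045,0,0,0,0.6],
    [0,0,0.02,0,0,0,0.6],
    [0,0,0,0,0,0,0.6],
    [0,0,0,0,0,0,0.6]
  ],
  "newtons": 60
}}

```text
t: 16.3
eef_pos: [485.3, -80.1, 76.2]
orientation: [[-0.997, 0.072, 0.001], [0.072, 0.997, 0.0], [-0.001, 0.0, -1.0]]
contact_force: [-0.2, 0.4, 1.0]
grip_width: 51.2
grip_force: 0.0
```

>>> {"op": "drive_tool", "data": {
  "deltas": [
    [0,0,0,0,0,0,0.4],
    [0,0,0,0,0,0,0.3],
    [0,0,0,0,0,0,0.2],
    [0,0,0,0,0,0,0],
    [0,0,0,0,0,0,0],
    [0,0,0,0,0,0,0]
  ],
  "newtons": 60
}}

```text
t: 17.05
eef_pos: [485.3, -80.1, 76.5]
orientation: [[-0.997, 0.072, 0.001], [0.072, 0.997, 0.0], [-0.001, 0.0, -1.0]]
contact_force: [-1.5, 0.1, 5.8]
grip_width: 26.4
grip_force: 58.6
```

>>> {"op": "drive_tool", "data": {
  "deltas": [
    [0,0,-0.01,0,0,0,0],
    [0,0,-0.01,0,0,0,0],
    [0,0,0,0,0,0,0],
    [0,0,0,0,0,0,0]
  ]
}}

```text
t: 17.55
eef_pos: [485.1, -80.1, 83.6]
orientation: [[-0.997, 0.072, 0.001], [0.072, 0.997, -0.0], [-0.001, 0.0, -1.0]]
contact_force: [3.0, -0.8, -6.6]
grip_width: 26.3
grip_force: 59.4
```

>>> {"op": "drive_tool", "data": {
  "deltas": [
    [0,0,-0.01,0,0,0,0],
    [0,0,-0.006,0,0,0,0],
    [0,0,0,0,0,0,0],
    [0,0,0,0,0,0,0]
  ]
}}

```text
t: 18.05
eef_pos: [485.1, -80.1, 90.1]
orientation: [[-0.997, 0.072, 0.001], [0.072, 0.997, 0.0], [-0.001, 0.0, -1.0]]
contact_force: [5.4, -0.2, -9.2]
grip_width: 26.2
grip_force: 59.5
```

>>> {"op": "drive_tool", "data": {
  "deltas": [
    [0,0.01,0,0,0,0,0],
    [0,0.015,0,0,0,0,0],
    [0,0.02,0,0,0,0,0],
    [0,0.02,0,0,0,0,0],
    [0,0,0,0,0,0,0],
    [0,0,0,0,0,0,0]
  ]
}}

```text
t: 18.8
eef_pos: [487.0, -54.0, 90.1]
orientation: [[-0.997, 0.072, 0.001], [0.072, 0.997, 0.0], [-0.001, 0.0, -1.0]]
contact_force: [6.1, 0.1, -9.0]
grip_width: 26.2
grip_force: 59.6
```

>>> {"op": "drive_tool", "data": {
  "deltas": [
    [0,0.015,0,0,0,0,0],
    [0,0.015,0,0,0,0,0],
    [0,0.005,0,0,0,0,0],
    [0,0,0,0,0,0,0],
    [0,0,0,0,0,0,0]
  ]
}}

```text
t: 19.42
eef_pos: [488.0, -40.8, 90.1]
orientation: [[-0.997, 0.072, 0.001], [0.072, 0.997, -0.001], [-0.001, -0.001, -1.0]]
contact_force: [5.1, -1.8, -9.2]
grip_width: 26.0
grip_force: 59.7
```

>>> {"op": "drive_tool", "data": {
  "deltas": [
    [0,0,0.01,0,0,0,0],
    [0,0,0.01,0,0,0,0],
    [0,0,0.006,0,0,0,0],
    [0,0,0,0,0,0,0],
    [0,0,0,0,0,0,0]
  ]
}}

```text
t: 20.05
eef_pos: [488.0, -40.8, 79.7]
orientation: [[-0.997, 0.072, 0.0], [0.072, 0.997, -0.0], [-0.001, -0.0, -1.0]]
contact_force: [4.7, -1.4, -7.2]
grip_width: 26.2
grip_force: 59.7
```

>>> {"op": "drive_tool", "data": {
  "deltas": [
    [0,0,0.006,0,0,0,0],
    [0,0,0,0,0,0,0],
    [0,0,0,0,0,0,0]
  ]
}}

```text
t: 20.42
eef_pos: [488.0, -40.8, 77.3]
orientation: [[-0.997, 0.072, 0.001], [0.072, 0.997, -0.0], [-0.001, -0.0, -1.0]]
contact_force: [4.9, -2.6, -5.2]
grip_width: 26.6
grip_force: 59.8
```

>>> {"op": "drive_tool", "data": {
  "deltas": [
    [0,0,0.004,0,0,0,0],
    [0,0,0,0,0,0,0],
    [0,0,0,0,0,0,0]
  ]
}}

```text
t: 20.8
eef_pos: [488.1, -40.7, 76.5]
orientation: [[-0.997, 0.072, 0.001], [0.072, 0.997, -0.0], [-0.001, -0.0, -1.0]]
contact_force: [0.4, -2.6, 5.4]
grip_width: 26.4
grip_force: 61.7
```

Run:
```python
from h import *
a=ctrl.read_camera("side");b=ctrl.read_camera("top")
z=lambda im,r,f:cv2.resize(im[r[1]:r[3],r[0]:r[2]],None,fx=f,fy=f,interpolation=cv2.INTER_CUBIC)
cv2.imwrite("pics/g.png",np.hstack([z(a,(175,100,275,260),3.7),z(b,(195,140,335,240),3)[:300],]) if 0 else z(a,(175,100,305,260),3.7))
s=ctrl.observe();print(s["eef_pos"],s["contact_force"],s["qd"].round(4))
```

```text
[488.13373155 -40.67311389  76.53483208] [ 0.94402289 -3.04050851  5.77877008] [ 0.0005 -0.0005  0.      0.0005 -0.001  -0.0005 -0.0007]
```

View pics/g.png

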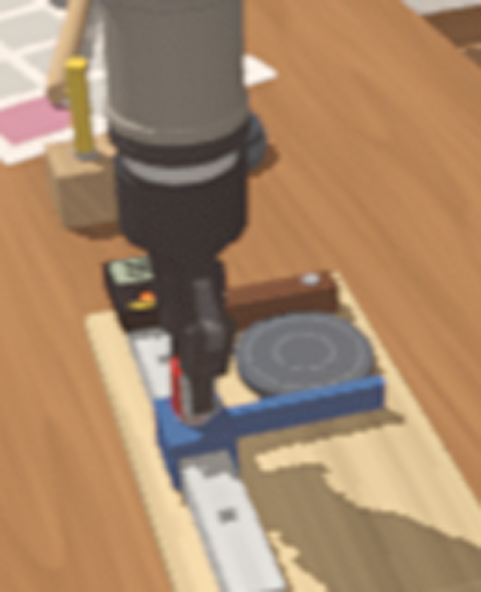

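The picture shows the stop one hole on, with a small gap left between its arm and the roundel at crop (305,355). The fingers are still on the knob at (195,390), and the scriber is upright in its block at (82,110). Height and force readings show the pin fully home, so I'm handing in.

```bash
python3 -c "
from station import ctrl
print(ctrl.sign_off())"
```

```text
the job is handed in; nothing more can be done
None
```

The job is handed in: the zero button was pressed to its end stop, the scriber is back upright in its block, and the stop is one hole nearer the roundel, with the pin home and the knob still gripped (about 21 s of the 62 s used).

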